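# Clamp the white reference disc in the lamp test fixture

## Task

Lock the white reference disc into the grey aluminium test fixture: push the blue clamp strap round by its yellow post until it is fully home in the dark catch, then push the red-balled cam lever all the way down so that the pad clamps the disc. Only push, lift nothing: the disc stays seated between its pins and everything else on the bench is left where it is. Do not press the lever down before the strap is home; finish clear of everything.

Things in the scene. Friction and masses are not known exactly. Their poses are not given: they have to be found in the camera images.
- fixture: Grey aluminium base plate 180 x 130 x 20 mm (x, y, z), fixed to the bench; origin at the centre of its underside, z up. On top at its centre is the disc's nest: four brass pins 8 mm high. The strap's vertical pivot axis is at fixture x = +65 mm, y = 0; the catch for the strap's free end is at x = -66 mm. Its place and yaw change (yaw within 0.45 rad).
- strap (a joint): Blue strap swinging level about the pivot. Rad: 0 = home at its stop, lying over the disc along fixture -x, end in the catch; grows as it swings out to fixture +y: at value q it points from the pivot along (-cos q, +sin q) in fixture x, y. Starts 0.7 to 1.4. Under 1 N at the post moves it; stays where left. Bar 22 mm wide, z 42 to 54 mm, reaching 136 mm from the pivot.
- catch (a point): Dark steel C-shaped catch on the plate, 18 mm along fixture x, from y = -19 to +1 mm, open to fixture +y; this point is its upper face, 64 mm above the bench.
- strap_post (a point): Middle of the exposed part of the yellow upright post on the strap, 95 mm from the pivot axis; the post is 14 mm in diameter and stands 54 to 88 mm above the bench (this point is at 71 mm). Pushing its open side with a finger swings the strap home.
- lever (a joint): Steel cam lever (12 mm round bar) on the strap, on a level axis across it, 65 mm from the strap's pivot and 66 mm above the bench. Rad: 0 = up (60 degrees above level, leaning towards the strap's pivot), 0.96 = fully down (5 degrees above level, back along the strap over its pivot). Starts 0 to 0.15. About 2 N at the ball moves it; stays where left. Lowers the pad 3.5 mm per rad.
- lever_ball (a point): Centre of the red ball (22 mm in diameter) at the end of the cam lever, 75 mm from the lever's axis; the ball's centre is about 131 mm above the bench when the lever is up and 72 mm when fully down. It is pushed from above.
- pad: Black rubber pressure pad, 24 mm in diameter and 3.5 mm thick, under the strap 65 mm from the strap's pivot axis; origin at the centre of its underside, about 2.5 mm above the disc when the lever is up. Pressed on the disc by the lever.
- disc: White reference disc, 84 mm in diameter, 12 mm thick, loose, lying in the nest at the centre of the fixture; origin at the centre of its underside (20 mm above the bench), top at 32 mm.
- spare_disc: Bystander: a second white disc of 84 x 12 mm lying flat on the bench beyond the fixture; origin at the centre of its underside. Leave alone.
- driver: Bystander: green-handled screwdriver lying on the bench beside the fixture's -y edge. Leave alone.
- vial: Bystander: small jar, 36 mm in diameter, 60 mm tall, beside the fixture's -y edge; origin at the centre of its underside. Leave alone.
- mug: Bystander: blue mug, 80 mm in diameter, 90 mm tall, on the fixture's +y side; origin at the centre of its underside. Leave alone.
- ref_cell: Bystander: black block 70 x 60 x 22 mm with a dark blue cell, beyond the fixture. Leave alone.
- meter: Bystander: orange hand-held meter 150 x 80 x 35 mm lying at the left. Leave alone.
- tray: Bystander: grey open tray 140 x 100 x 35 mm at the right. Leave alone.
Not all that is in view belongs to the job. Leave any orange look-alike of the fixture alone.

How it is judged:
By the outcome, as a careful person would: the job done as asked, in the order asked, and still so for the second after the job is handed in, with the robot touching nothing.
It also fails if it takes over 48 s, if anything falls off the work surface, if the arm or the gripper's body presses on something with over 40 N, if the wrist force passes 120 N, or if a joint passes its speed limit or range.

## Robot

A 6-joint arm with a two-finger parallel gripper is mounted at the origin on the work surface. World frame = base frame: x ahead of the robot, y to its left, z up, the work surface at z = 0. Lengths are in mm, angles in degrees, forces in N, time in s.
With the tool pointing down it reaches from about 350 to 725 mm from the base axis. Payload 6 kg.
Tool frame: the origin (TCP) lies midway between the tips of the shut fingers; the grasp point (between the pads) lies env.tcp_to_grasp behind it (env.tcp_to_grasp is the distance from the TCP to the grasp point, in mm); x points along the fingers, y is the direction in which the jaws open and shut, and the axes are right-handed (so a half turn about x gives the same grasp; the last joint's range is limited). The gripper opens to 85 mm and grips with 20 to 120 N. Pads are 22 mm wide; open, the fingers measure 114 mm over their backs; the gripper's body (76 mm by 85 mm) begins 54 mm behind the grasp point. The pads swing forward as they close: fully open they stand 13 mm farther back than shut.
Start: joints at [-56.224, 2.303, 4.859, 0, -92.561, -19.12], TCP at [151.822, -580.451, 231.261] pointing down, gripper open.
Joint ranges: [-146.85, 146.85], [-73.84, 115.35], [-62.03, 85.46], [-188.31, 113.3], [-161.28, -10.13], [-171.36, 171.36]. Speed limits (degrees/s): [147.25, 147.25, 172.46, 180, 180, 180].

## Interface

Orientations are given as a 3x3 rotation matrix whose columns are the frame's x, y, z axes.
In Python, from bench import env, capture, nets gives the robot as it stands.
- The arm moves only by the tool servo_tool, never from a script. Its argument "steps" is a list that holds one entry, the list of rows, each a list of 4 numbers: the shift along the world's x, y, z in cm, then the turn about the world's z in degrees. A call has 1 to 5 rows; each row is the pose to reach, as a shift and turn from the pose commanded when the call began; what a row does not reach only later rows make up. A row lasts 1/8 s, in which the tool goes at most 62.5 mm and 10.7 degrees, less where a joint would pass 70% of its speed; a pose out of reach is approached as far as the arm can. A call with a gripper value outside its range is refused whole. "hand" is the closure, from 0 (fully open) to 1 (shut), set as the call begins (left out, the last holds). The fingers move at their own pace and stop on an object; the grip force is fixed at half the most. Time passes only in rows, so rows that repeat a pose let the fingers close. It gives the time, the measured TCP pose, the force and the opening at its end, in the units of the state.
- env.get_obs(): the state, without advancing time (a new reading comes with each control period).
- capture(name): name is "side" or "top"; returns a dict with "img" (420x560x3 uint8, blue, green, red), "range_z" (420x560 float32, mm along the optical axis (not along the pixel's ray), 0 where there is no reading), "fx", "fy", "cx", "cy" (pixels), "world_from_camera" (4x4, takes a point from camera to world coordinates). Camera axes: x right, y down, z forward; pixel columns grow to the right and rows downward; lengths in mm; the calibration is good to about 2 mm. A picture is of the moment at which its call begins.
- env.close_job(): hands the job in, once; it reports no verdict.
Trained networks look in a picture, given as the dict that the camera call returned (one of the last four; its "shot" number tells which), for a name from the list of things; names that differ only in an ending like _2 or _b are one class to them, and where a whole thing is asked for, a point or a joint stands for the part that bears it (a point fixed in the world has none). Each returns a list of dicts, best first, with "conf" (0 to 1); they miss things now and then, are a little off and sometimes report something else, mostly with a low value. They report only what shows in the picture. A call takes as long as a camera call. They do not tell look-alikes from the thing itself.
- nets.cut_out(picture, target): "mask" (420x560 bool, what is visible of it) and "box" ([centre column, centre row, width, height] in pixels, round what is visible of it).
- nets.pinpoint(picture, target): "pixel" ([column, row] in pixels: a listed point, or the origin of a listed thing).
The state is a dict: "clock": time; "joint_positions": joint angles; "qvel": joint speeds; "effort": joint torques, N m; "eef_pos": TCP position; "orientation": TCP orientation; "ft_force": force on the tool from outside, world axes, zero at the start; "torque": the same for the moment, N m; "grip_width": finger opening in mm.
Only numpy, scipy, OpenCV 4.12 (cv2) and the standard library are available. Lean on these libraries where they do the work, as an engineer would, in place of code of your own. Each camera call takes 0.05 s, during which the arm holds its last target.

## Working session

There is one attempt and no reset: what is moved stays moved. The work goes in short steps, Python scripts to look and compute and a tool call to move; the robot and the scene stay as the last step left them, time stands still between calls to the robot, and variables do not carry over. Pictures are saved under pics/ and viewed, and the job is handed in when it is done.

Besides the shell and the picture viewer there is one more tool, called after "Request:" as a command line: name --argument value ..., lists and objects as JSON in quotes. servo_tool: Moves the arm, as the interface text tells. Its arguments: {"type":"object","properties":{"steps":{"type":"array","items":{"type":"array","items":{"type":"array","items":{"type":"number"}}}},"hand":{"type":"number"}},"required":["steps"]}

```bash
ls; mkdir -p pics; cat > h.py <<'E'
import numpy as np, cv2
from bench import env, capture, nets
def px2w(c,u,v,z=None,d=None):
    M=np.array(c["world_from_camera"]); r=np.array([(u-c["cx"])/c["fx"],(v-c["cy"])/c["fy"],1.])
    if d is not None: return M[:3,:3]@(r*d)+M[:3,3]
    D=M[:3,:3]@r; t=(z-M[2,3])/D[2]; return M[:3,3]+t*D
def w2px(c,p):
    M=np.array(c["world_from_camera"]); q=M[:3,:3].T@(np.array(p)-M[:3,3]); return c["cx"]+c["fx"]*q[0]/q[2], c["cy"]+c["fy"]*q[1]/q[2]
E
python3 - <<'E'
from h import *
np.set_printoptions(precision=1,suppress=True)
o=env.get_obs();print({k:o[k] for k in("clock","eef_pos","orientation","grip_width")},env.tcp_to_grasp)
for n in("top","side"):
    c=capture(n);cv2.imwrite(f"pics/{n}0.png",c["img"]);print(n,np.array(c["world_from_camera"]))
    for t in("fixture","catch","strap_post","lever_ball","pad","disc","mug","vial","spare_disc"):
        for r in nets.pinpoint(c,t)[:3]:
            print(t,round(r["conf"],2),np.array(r["pixel"]),px2w(c,*r["pixel"],z={"fixture":0,"catch":64,"strap_post":71,"lever_ball":131,"pad":34,"disc":20,"spare_disc":0}.get(t,0)))
E
```

```text
pics
{'clock': 0.0, 'eef_pos': array([ 151.8, -580.1,  230.3]), 'orientation': array([[-0. , -0.3,  1. ],
       [ 0. ,  1. ,  0.3],
       [-1. ,  0. , -0. ]]), 'grip_width': 85.45826991036287} 18.700000000000003
top [[  -0.    -1.     0.1  435.8]
 [  -1.     0.    -0.    13.3]
 [   0.    -0.1   -1.  1505.6]
 [   0.     0.     0.     1. ]]
fixture 0.66 [226.4 277. ] [319.  181.5   0. ]
fixture 0.62 [267.1 207.2] [566.   31.2   0. ]
fixture 0.57 [363.5 189.2] [ 624.1 -319.7    0. ]
catch 0.81 [267.3 224.1] [501.9  30.9  64. ]
catch 0.76 [216.  299.3] [249.4 210.8  64. ]
catch 0.62 [364.4 205.4] [ 559.6 -306.6   64. ]
strap_post 0.75 [366.9 196.7] [ 588.9 -314.8   71. ]
strap_post 0.74 [218.7 290.2] [280.6 200.3  71. ]
strap_post 0.63 [249.  185.5] [636.4  91.3  71. ]
lever_ball 0.64 [269.7 187.5] [619.9  19.7 131. ]
lever_ball 0.5 [221.1 267.9] [359.  183.8 131. ]
lever_ball 0.4 [372.1 174.3] [ 656.9 -321.1  131. ]
disc 0.61 [271.9 209.5] [555.7  14.   20. ]
disc 0.56 [268.9 222.3] [510.2  25.6  20. ]
mug 0.93 [214.2 208.3] [566.  222.2   0. ]
vial 0.6 [314.8 221.4] [ 511.  -139.7   
[... 400 characters left out ...]
 [ 549.9 -306.3   64. ]
catch 0.74 [291.1 228.7] [500.   31.6  64. ]
strap_post 0.89 [328.8 301.1] [286.9 199.4  71. ]
strap_post 0.81 [314.1 148.7] [ 607.1 -305.7   71. ]
lever_ball 0.69 [311.3 268.3] [358.8 169.1 131. ]
lever_ball 0.54 [302.4 126.6] [ 663.8 -322.8  131. ]
lever_ball 0.49 [256.4 196.4] [623.5  25.2 131. ]
pad 0.29 [273.8 227.6] [559.7  33.3  34. ]
disc 0.64 [241.7 225. ] [656.8  65.6  20. ]
disc 0.63 [275.5 227.4] [561.9  20.2  20. ]
mug 0.78 [236.2 277. ] [571.4 224.1   0. ]
vial 0.67 [314.2 201.5] [ 519.4 -152.     0. ]
spare_disc 0.7 [378.3 155.7] [ 430.4 -459.     0. ]
spare_disc 0.66 [246.3 171.4] [ 787.5 -156.     0. ]
spare_disc 0.28 [254.5 195.2] [702.2 -76.2   0. ]
```

View pics/top0.png

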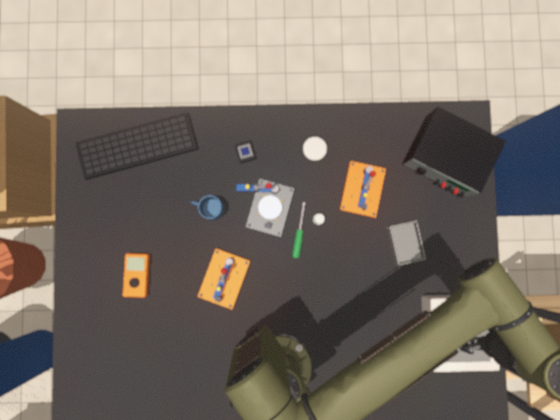

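View pics/side0.png

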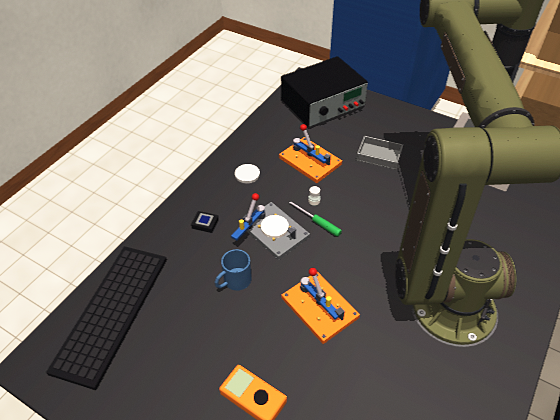

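```bash
python3 - <<'E'
import cv2
a=cv2.imread("pics/top0.png")[150:270,180:340];b=cv2.imread("pics/side0.png")[150:290,200:360]
cv2.imwrite("pics/crop1.png",cv2.resize(a,None,fx=5,fy=5,interpolation=cv2.INTER_CUBIC))
cv2.imwrite("pics/crop2.png",cv2.resize(b,None,fx=4.2,fy=4.2,interpolation=cv2.INTER_CUBIC))
E
```

```text
(no output)
```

View pics/crop1.png

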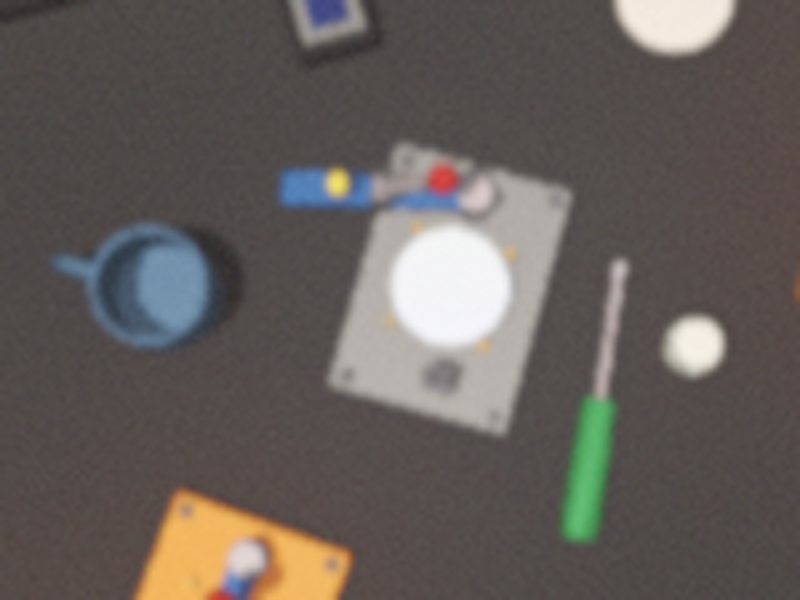

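View pics/crop2.png

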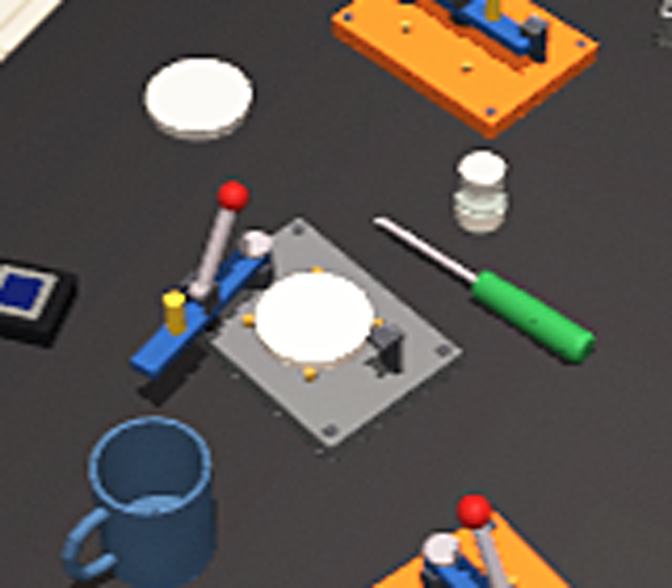

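The grey fixture at top (267,207) is the target. The look-alikes are the orange ones at top (363,189) and (226,277). The crops show its strap swung out to the left, with the yellow post at about (247,186), the ball at about (269,186) and the catch at about (268,225).

```bash
cat >> h.py <<'E'
def fit(c):
    hsv=cv2.cvtColor(c["img"],cv2.COLOR_BGR2HSV); out={}
    roi=np.zeros(hsv.shape[:2],np.uint8)
    for p in [(x,y,z) for x in(450,680) for y in(-60,190) for z in (0,)]:
        pass
    pts=np.array([w2px(c,p) for p in[(450,-60,60),(720,-60,60),(720,165,60),(450,165,60)]],np.int32)
    cv2.fillConvexPoly(roi,cv2.convexHull(pts),255)
    def m(lo,hi): return cv2.bitwise_and(cv2.inRange(hsv,lo,hi),roi)
    out["yellow"]=m((22,120,120),(35,255,255)); out["red"]=m((0,150,90),(6,255,255))|m((174,150,90),(180,255,255)); out["blue"]=m((100,120,60),(125,255,255))
    return out
def big(mask):
    n,l,s,ce=cv2.connectedComponentsWithStats(mask); 
    if n<2: return None
    i=1+np.argmax(s[1:,4]); return ce[i],s[i]
E
python3 - <<'E'
from h import *
np.set_printoptions(precision=1,suppress=True)
for n in("top","side"):
    c=capture(n); f=fit(c)
    for k,z in(("yellow",71),("red",131),("blue",54)):
        b=big(f[k]); 
        if b: print(n,k,b[0],b[1],px2w(c,*b[0],z=z))
    if n=="top":
        cr=np.array([(403,145),(572,190),(505,433),(330,382)])/5.+[180,150]-0.4
        W=np.array([px2w(c,*p,z=20) for p in cr]); print(W,W.mean(0))
        for i in range(4): print(np.linalg.norm(W[i]-W[i-1]))
        e=(W[0]-W[3])+(W[1]-W[2]); print("yaw",np.degrees(np.arctan2(e[1],e[0]))); e=(W[0]-W[1])+(W[3]-W[2]); print("yaw",np.degrees(np.arctan2(-e[0],e[1])))
        print("pivot",px2w(c,180+480/5-.4,150+193/5-.4,z=60))
    for r in nets.cut_out(c,"disc")[:3]:
        ys,xs=np.nonzero(r["mask"]);print("disc",r["conf"],xs.mean(),ys.mean(),px2w(c,xs.mean(),ys.mean(),z=32))
    for r in nets.cut_out(c,"fixture")[:3]:
        q=cv2.minAreaRect(np.argwhere(r["mask"])[:,::-1].astype(np.float32)); print("fix",r["conf"],q,[px2w(c,*p,z=20) for p in cv2.boxPoints(q)])
E
```

```text
top yellow [247.3 185.6] [246 184   3   4   9] [636.3  97.1  71. ]
top red [268.3 185.5] [267 184   4   4  14] [626.7  24.2 131. ]
top blue [240.2 187.6] [237 184   9   7  46] [632.1 123.   54. ]
[[667.6  53.6  20. ]
 [632.6 -66.7  20. ]
 [460.  -14.9  20. ]
 [498.8 108.7  20. ]] [564.7  20.2  20. ]
177.49261270354813
125.24910441014887
180.2020507448378
129.494177247295
yaw -17.394753256504917
yaw -16.847044812244977
pivot [626.5  -0.4  60. ]
disc 0.8 269.7620137299771 207.08466819221968 [563.4  21.4  32. ]
disc 0.73 244.96794871794873 151.95192307692307 [762.7 105.8  32. ]
disc 0.62 405.53024351924586 243.16889238020426 [ 425.9 -453.7   32. ]
fix 0.87 ((260.65093994140625, 204.9716796875), (57.279354095458984, 52.60909652709961), 15.945395469665527) [array([513.1, 178.5,  20. ]), array([693.6, 124.3,  20. ]), array([632.7, -71.8,  20. ]), array([453.1, -16. ,  20. ])]
fix 0.7 ((223.5835723876953, 278.9900817871094), (36.5440673828125, 51.748809814453125), 19.798877716064453) [array([252.6, 281.1,  20. ]), array([421.6, 217.7,  20. ]), array([375.4,  96.8,  20. ]), array([207.1, 161
[... 587 characters left out ...]

fix 0.67 ((273.20001220703125, 230.10000610351562), (69.31810760498047, 50.98234558105469), 26.56505012512207) [array([658. , 123.4,  20. ]), array([702.2, -72.2,  20. ]), array([464.7, -59.3,  20. ]), array([438.9, 125.8,  20. ])]
fix 0.63 ((308.8979797363281, 156.95802307128906), (55.865821838378906, 40.41357421875), 44.16968536376953) [array([ 742.8, -271.6,   20. ]), array([ 735.7, -459.6,   20. ]), array([ 514.7, -347.7,   20. ]), array([ 532. , -177.8,   20. ])]
fix 0.57 ((320.341552734375, 306.145263671875), (70.09107208251953, 47.7307243347168), 47.48955535888672) [array([424. , 227.2,  20. ]), array([392.9,  80.9,  20. ]), array([202.1, 165.2,  20. ]), array([239. , 297.5,  20. ])]
```

```bash
python3 - <<'E'
from h import *
o=env.get_obs();R=o["orientation"];print(o["clock"],np.degrees(np.arctan2(R[1,1],R[0,1])),o["ft_force"])
P=np.array([625.6,2.3])
for a,back in[(84.3,32)]+[(a,18) for a in (84.3,95,110,125,140,150,157,162.8)]:
    u=np.array([np.cos(np.radians(a)),np.sin(np.radians(a))]);t=np.array([-u[1],u[0]])
    print(a,back,(P+97*u-back*t).round(1))
E
```

```text
1.3 104.65645870601097 [-0.61228503  0.47388394 -0.34246653]
84.3 32 [667.1  95.6]
84.3 18 [653.1  97. ]
95 18 [635.1 100.5]
110 18 [609.3  99.6]
125 18 [584.7  92.1]
140 18 [562.9  78.4]
150 18 [550.6  66.4]
157 18 [543.3  56.8]
162.8 18 [538.3  48.2]
```

Request:
servo_tool --steps '[[[3.6,4.8,0,-5],[7.2,9.6,0,-10],[10.8,14.4,0,-15],[14.4,19.2,0,-20],[18,24,0,-25]]]' --hand 1

```text
clock: 1.92
eef_pos: [332.6, -338.8, 231.6]
orientation: [[0.001, 0.183, 0.983], [-0.0, 0.983, -0.183], [-1.0, -0.0, 0.001]]
ft_force: [0.5, 0.1, -0.3]
grip_width: 0.0
```

Request:
servo_tool --steps '[[[3.6,4.4,0,1],[7.2,8.8,0,2],[10.8,13.2,0,3],[14.4,17.6,0,4],[18,22,0,5]]]'

```text
clock: 2.55
eef_pos: [512.8, -118.7, 231.6]
orientation: [[0.001, 0.092, 0.996], [0.0, 0.996, -0.092], [-1.0, 0.0, 0.001]]
ft_force: [0.5, -2.1, 0.1]
grip_width: 0.3
```

Request:
servo_tool --steps '[[[3.1,4.3,0,0],[6.2,8.6,0,0],[9.3,12.9,0,0],[12.4,17.2,0,0],[15.5,21.5,0,0]]]'

```text
clock: 3.18
eef_pos: [667.7, 96.1, 231.4]
orientation: [[0.0, 0.093, 0.996], [0.0, 0.996, -0.093], [-1.0, 0.0, 0.0]]
ft_force: [0.9, -0.1, 0.3]
grip_width: 0.1
```

Request:
servo_tool --steps '[[[0,0,0,0],[0,0,0,0]]]'

```text
clock: 3.42
eef_pos: [666.8, 94.5, 231.0]
orientation: [[-0.001, 0.093, 0.996], [-0.0, 0.996, -0.093], [-1.0, -0.001, -0.0]]
ft_force: [-0.7, -0.5, 0.2]
grip_width: -0.4
```

Request:
servo_tool --steps '[[[0.2,0,-3.5,0],[0.2,0,-7,0],[0.2,0,-10,0],[0.2,0,-11.5,0],[0.2,0,-11.5,0]]]'

```text
clock: 4.05
eef_pos: [668.4, 93.8, 116.3]
orientation: [[-0.001, 0.094, 0.996], [-0.0, 0.996, -0.094], [-1.0, -0.0, -0.001]]
ft_force: [-0.1, -0.5, 1.0]
grip_width: -0.2
```

```bash
python3 - <<'E'
from h import *
ims=[]
for n in("top","side"):
    c=capture(n);p=w2px(c,(650,60,60));u,v=int(p[0]),int(p[1]);ims.append(cv2.resize(c["img"][v-50:v+50,u-50:u+50],(400,400),interpolation=cv2.INTER_CUBIC));print(n,u-50,v-50)
cv2.imwrite("pics/a1.png",np.hstack(ims))
E
```

```text
top 208 131
side 193 166
```

View pics/a1.png

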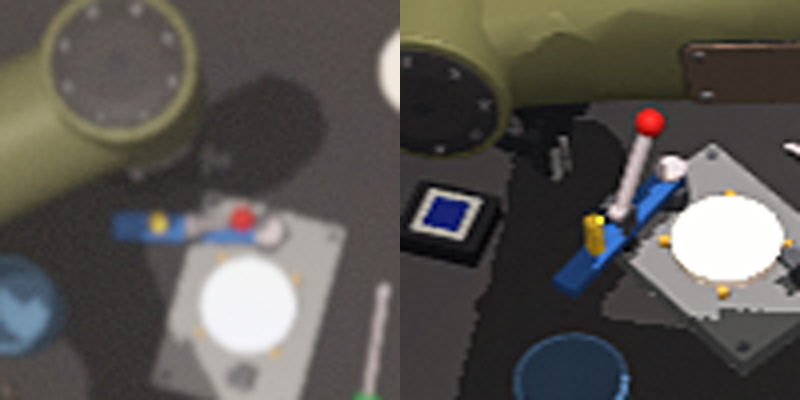

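The side crop shows the shut fingers at about (233,205), on the open side of the post and clear of the strap, post and ref cell. Next I go down and start the sweep.

Request:
servo_tool --steps '[[[0,0.2,-2.5,0],[0,0.2,-5,0],[0,0.2,-5,0]]]'

```text
clock: 4.53
eef_pos: [668.2, 96.4, 65.5]
orientation: [[-0.002, 0.093, 0.996], [-0.0, 0.996, -0.093], [-1.0, -0.001, -0.002]]
ft_force: [0.0, 0.3, -0.4]
grip_width: -0.1
```

Request:
servo_tool --steps '[[[-0.5,0,0,0],[-1.0,0,0,0],[-1.4,0.1,0,0],[-1.8,0.1,0,2],[-2.2,0.2,0,4]]]'

```text
clock: 5.15
eef_pos: [646.8, 98.6, 66.7]
orientation: [[0.001, 0.021, 1.0], [0.0, 1.0, -0.021], [-1.0, 0.0, 0.001]]
ft_force: [1.1, -0.7, -0.5]
grip_width: -0.5
```

Request:
servo_tool --steps '[[[-0.7,0.15,0,4],[-1.45,0.2,0,8.5],[-2.2,0.2,0,13],[-3.0,0.2,0,17],[-3.75,0.1,0,21]]]'

```text
clock: 5.78
eef_pos: [609.1, 99.6, 66.4]
orientation: [[0.0, -0.34, 0.94], [-0.0, 0.94, 0.34], [-1.0, -0.0, 0.0]]
ft_force: [1.3, -0.3, -0.6]
grip_width: -0.0
```

Request:
servo_tool --steps '[[[-0.5,-0.1,0,3],[-1.0,-0.2,0,6],[-1.5,-0.4,0,9],[-2.0,-0.6,0,12],[-2.45,-0.75,0,15]]]'

```text
clock: 6.4
eef_pos: [584.7, 92.1, 66.4]
orientation: [[0.0, -0.571, 0.821], [0.0, 0.821, 0.571], [-1.0, -0.0, 0.0]]
ft_force: [0.1, 0.3, 0.1]
grip_width: 0.0
```

```bash
cat > look.py <<'E'
from h import *
import sys
ims=[]
for n in("top","side"):
    c=capture(n);p=w2px(c,(590,40,60));u,v=int(p[0]),int(p[1]);ims.append(cv2.resize(c["img"][v-40:v+40,u-40:u+40],(400,400),interpolation=cv2.INTER_CUBIC));print(n,u-40,v-40)
    f=fit(c)
    for k,z in(("yellow",71),("red",float(sys.argv[2]))):
        b=big(f[k])
        if b: 
            w=px2w(c,*b[0],z=z);print(n,k,b[0].round(1),b[1][4],w.round(1),"strapdir",np.degrees(np.arctan2(w[1]-2.3,w[0]-625.6)).round(1),"r",np.hypot(w[1]-2.3,w[0]-625.6).round(1))
cv2.imwrite(f"pics/{sys.argv[1]}.png",np.hstack(ims))
E
python3 look.py a2 131
```

```text
top 224 158
top red [269.5 189.5] 12 [613.2  20.5 131. ] strapdir 124.2 r 22.0
side 223 179
side yellow [261.9 230.9] 12 [566.7  87.9  71. ] strapdir 124.6 r 103.9
```

View pics/a2.png

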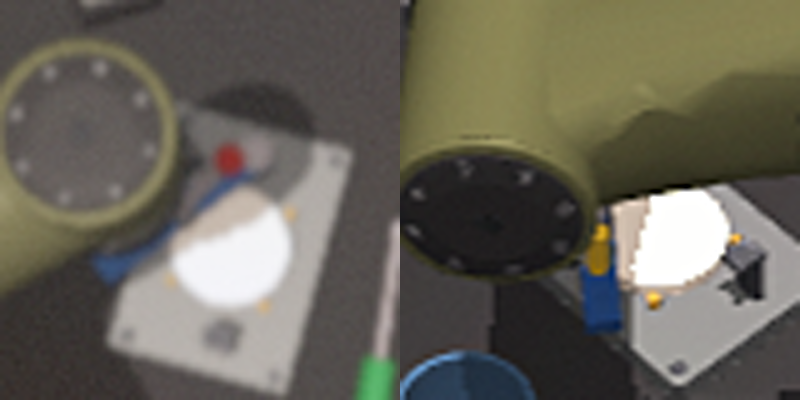

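The strap is following the finger: the picture shows it at about 125°, with the blue end at top (246,211). I'll continue along the arc.

Request:
servo_tool --steps '[[[-0.75,-0.4,0,5],[-1.5,-0.9,0,10],[-2.2,-1.4,0,15],[-2.8,-1.95,0,20],[-3.4,-2.55,0,25]]]'

```text
clock: 7.12
eef_pos: [550.9, 66.6, 66.4]
orientation: [[0.001, -0.864, 0.503], [0.0, 0.503, 0.864], [-1.0, -0.0, 0.001]]
ft_force: [0.3, 0.3, 0.0]
grip_width: 0.2
```

Request:
servo_tool --steps '[[[-0.25,-0.3,0,2],[-0.5,-0.65,0,5],[-0.75,-1.0,0,7],[-0.9,-1.2,0,9],[-1.05,-1.4,0,10]]]'

```text
clock: 7.75
eef_pos: [540.4, 52.6, 66.3]
orientation: [[0.0, -0.938, 0.347], [0.0, 0.347, 0.938], [-1.0, -0.0, 0.0]]
ft_force: [-0.0, 0.2, 0.3]
grip_width: 0.3
```

Request:
servo_tool --steps '[[[-0.05,-0.15,0,1],[-0.1,-0.3,0,2],[-0.15,-0.45,0,3],[-0.15,-0.45,0,3]]]'

```text
clock: 8.25
eef_pos: [538.8, 48.6, 66.2]
orientation: [[0.0, -0.955, 0.298], [0.001, 0.298, 0.955], [-1.0, 0.0, 0.001]]
ft_force: [0.3, 3.7, 0.3]
grip_width: -0.2
```

Request:
servo_tool --steps '[[[-0.03,-0.1,0,0],[-0.06,-0.2,0,0],[-0.06,-0.2,0,0]]]'

```text
clock: 8.62
eef_pos: [538.8, 48.4, 66.2]
orientation: [[0.002, -0.955, 0.297], [0.004, 0.297, 0.955], [-1.0, -0.0, 0.004]]
ft_force: [0.8, 10.9, -0.4]
grip_width: -0.4
```

The force rose to 11 N with the finger within 0.5 mm of the predicted home position, so the strap is against its stop. I'll back off, rise and check.

Request:
servo_tool --steps '[[[0.2,0.8,0,0],[0.6,2.5,0,0],[0.9,4,2,0],[0.9,6,7,0],[0.9,8,12,0]]]'

```text
clock: 9.25
eef_pos: [547.1, 126.7, 187.3]
orientation: [[-0.001, -0.954, 0.298], [-0.002, 0.298, 0.954], [-1.0, 0.0, -0.002]]
ft_force: [1.1, -0.2, 0.6]
grip_width: -0.2
```

Request:
servo_tool --steps '[[[-2,5,2,0],[-4,10,2,0],[-6,15,2,0],[-7,20,2,0],[-7,20,2,0]]]'

```text
clock: 9.88
eef_pos: [475.9, 329.1, 205.2]
orientation: [[-0.001, -0.956, 0.295], [-0.002, 0.295, 0.956], [-1.0, 0.001, -0.002]]
ft_force: [-0.4, -0.1, 0.3]
grip_width: -0.3
```

```bash
python3 look.py a3 131
```

```text
top 224 158
top yellow [267.5 214. ] 2 [536.3  29.4  71. ] strapdir 163.1 r 93.3
top red [273.2 192.4] 14 [603.5   8.4 131. ] strapdir 164.6 r 23.0
side 223 179
side red [265.8 194.5] 13 [603.6   4.6 131. ] strapdir 174.0 r 22.1
```

View pics/a3.png

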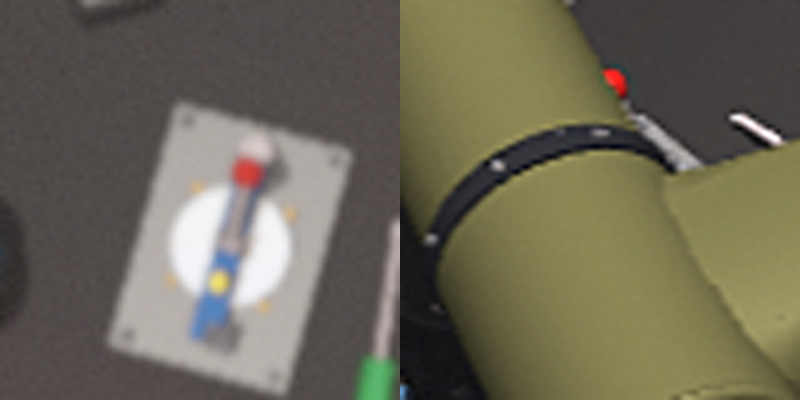

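The strap lies along the fixture axis with its end in the catch: the post is at top (267.5,214), and its measured direction of 163.1° agrees with the predicted 162.8°. The ball is still up at top (273,192). Now I move above the ball.

Request:
servo_tool --steps '[[[1.4,-4,0,0],[3.5,-9,0,0],[5.8,-14.5,0,0],[8,-20,0,0],[9.6,-24,0,0]]]'

```text
clock: 10.6
eef_pos: [573.8, 82.6, 206.7]
orientation: [[0.001, -0.954, 0.301], [-0.0, 0.301, 0.954], [-1.0, -0.001, -0.0]]
ft_force: [0.2, 0.3, -0.2]
grip_width: 0.1
```

Request:
servo_tool --steps '[[[1.6,-4,0,0],[3.2,-8,0,0],[3.2,-8,-2,0],[3.2,-8,-3,0],[3.2,-8,-3,0]]]'

```text
clock: 11.22
eef_pos: [604.4, 6.3, 175.0]
orientation: [[-0.002, -0.955, 0.298], [-0.001, 0.298, 0.955], [-1.0, 0.002, -0.001]]
ft_force: [0.3, -0.5, 1.3]
grip_width: 0.1
```

```bash
python3 look.py a4 130; python3 -c "
from h import *
o=env.get_obs();print(o['eef_pos'],o['joint_positions'],o['ft_force'])"
```

```text
top 224 158
top yellow [266.9 214.1] 8 [536.   31.6  71. ] strapdir 161.9 r 94.3
side 223 179
side yellow [280.3 218.9] 11 [544.2  20.4  71. ] strapdir 167.5 r 83.4
side red [264.3 195.7] 37 [605.4  10.1 130. ] strapdir 158.8 r 21.6
[605.20187642   6.61474531 176.8395644 ] [ 1.95865912e+01  3.10117450e+00  1.77093571e-02  2.49038521e-02
 -8.68902163e+01 -3.68694860e+01] [ 1.6317875  -0.67328109  0.45957342]
```

View pics/a4.png

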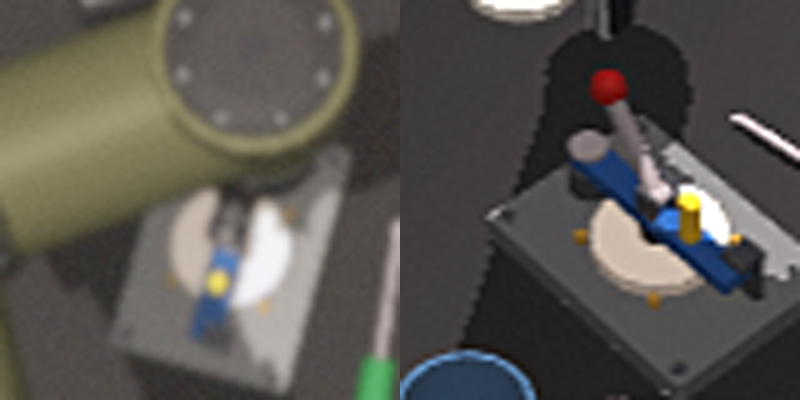

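The side crop shows the strap end inside the dark catch (about (372,232) in side pixels), the ball at side (264,196), and the fingertip directly above it. Now I press along the ball's arc.

Request:
servo_tool --steps '[[[0.1,0.2,-1.2,0],[0.2,0.2,-2.5,0],[0.3,0.2,-3.3,0],[0.4,0.2,-3.7,0],[0.6,0.1,-4.2,0]]]'

```text
clock: 11.95
eef_pos: [612.4, 6.9, 135.6]
orientation: [[0.003, -0.955, 0.298], [-0.0, 0.298, 0.955], [-1.0, -0.003, 0.001]]
ft_force: [3.4, -0.6, 7.1]
grip_width: 0.3
```

Request:
servo_tool --steps '[[[0.3,-0.1,-0.35,0],[0.65,-0.2,-0.7,0],[0.95,-0.3,-1.1,0],[1.2,-0.4,-1.5,0],[1.45,-0.5,-1.9,0]]]'

```text
clock: 12.58
eef_pos: [629.5, 1.6, 119.3]
orientation: [[0.01, -0.954, 0.298], [-0.0, 0.298, 0.955], [-1.0, -0.01, 0.003]]
ft_force: [7.7, -1.2, 7.7]
grip_width: -0.1
```

The sideways force is higher than I expected, so I'll look before going further.

```bash
python3 look.py a5 108;  python3 -c "
from h import *
o=env.get_obs();print(o['eef_pos'],o['ft_force'])"
```

```text
top 224 158
top yellow [267.  214.3] 7 [535.4  31.2  71. ] strapdir 162.3 r 94.7
side 223 179
side yellow [279.9 220. ] 17 [543.   24.7  71. ] strapdir 164.8 r 85.6
side red [260.4 197.3] 30 [623.6   4.5 108. ] strapdir 132.0 r 3.0
[628.41542443   1.56873784 117.9923839 ] [ 2.78900854 -1.04952855  4.6366502 ]
```

View pics/a5.png

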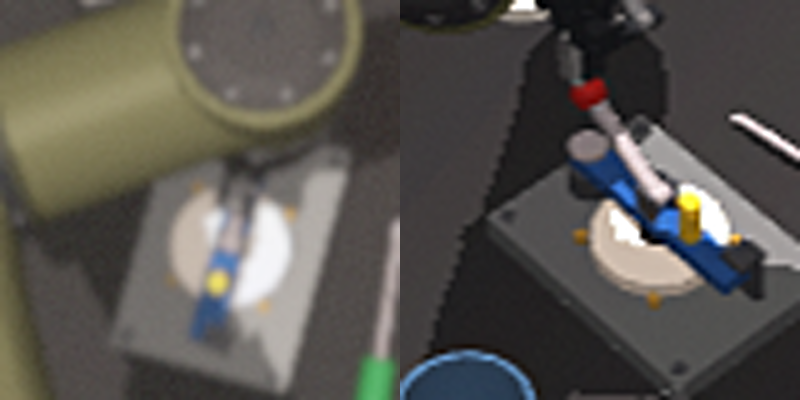

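The ball is under the fingertip at side (260,197), world (624,4), and the post hasn't moved. The fingers are only about 5 mm ahead of the ball, so I'll keep pressing.

Request:
servo_tool --steps '[[[0,0,-0.4,0],[0,0,-0.8,0],[0.1,0,-1.2,0],[0.15,-0.05,-1.6,0],[0.2,-0.1,-2.0,0]]]'

```text
clock: 13.3
eef_pos: [627.6, 1.1, 94.7]
orientation: [[-0.001, -0.955, 0.298], [0.0, 0.298, 0.955], [-1.0, 0.001, -0.0]]
ft_force: [1.2, -0.3, 3.0]
grip_width: -0.1
```

Request:
servo_tool --steps '[[[0.05,0,-0.3,0],[0.1,-0.05,-0.6,0],[0.1,-0.05,-0.9,0],[0.1,-0.05,-1.1,0]]]'

```text
clock: 13.8
eef_pos: [628.6, 0.5, 84.1]
orientation: [[-0.0, -0.955, 0.298], [-0.0, 0.298, 0.955], [-1.0, 0.0, -0.0]]
ft_force: [0.8, -0.1, 3.0]
grip_width: -0.0
```

Request:
servo_tool --steps '[[[0.1,0,-0.1,0],[0.1,0,-0.2,0],[0.1,0,-0.2,0]]]'

```text
clock: 14.18
eef_pos: [629.3, 0.4, 83.0]
orientation: [[-0.001, -0.955, 0.298], [-0.0, 0.298, 0.955], [-1.0, 0.001, -0.001]]
ft_force: [-2.4, -0.3, 7.3]
grip_width: 0.0
```

Request:
servo_tool --steps '[[[0,0,-0.1,0],[0,0,-0.2,0],[0,0,-0.2,0]]]'

```text
clock: 14.55
eef_pos: [629.5, 0.4, 82.6]
orientation: [[0.0, -0.955, 0.298], [-0.001, 0.298, 0.955], [-1.0, -0.0, -0.001]]
ft_force: [-5.6, 0.9, 13.0]
grip_width: 0.0
```

Request:
servo_tool --steps '[[[0,0,-0.1,0],[0,0,-0.2,0],[0,0,-0.2,0]]]'

```text
clock: 14.92
eef_pos: [629.7, 0.3, 82.2]
orientation: [[0.001, -0.955, 0.297], [-0.001, 0.297, 0.955], [-1.0, -0.002, -0.001]]
ft_force: [-9.9, 2.2, 19.3]
grip_width: 0.4
```

Request:
servo_tool --steps '[[[0,0,-0.1,0],[0,0,-0.2,0],[0,0,-0.2,0]]]'

```text
clock: 15.3
eef_pos: [629.8, 0.3, 81.8]
orientation: [[0.002, -0.955, 0.297], [-0.001, 0.297, 0.955], [-1.0, -0.003, -0.001]]
ft_force: [-13.3, 2.2, 24.4]
grip_width: 0.1
```

Request:
servo_tool --steps '[[[0,0,0.8,0],[0,0,2,0],[0,0,6,0],[0,0,11,0],[0,0,13,0]]]'

```text
clock: 15.92
eef_pos: [630.5, 0.5, 209.6]
orientation: [[0.003, -0.955, 0.298], [0.0, 0.298, 0.955], [-1.0, -0.003, 0.001]]
ft_force: [1.7, 0.4, 0.2]
grip_width: 0.1
```

Request:
servo_tool --steps '[[[-3,-5,1,0],[-6,-10,1,0],[-9,-15,1,0],[-12,-20,1,0],[-15,-25,1,0]]]'

```text
clock: 16.55
eef_pos: [478.2, -250.6, 215.4]
orientation: [[-0.002, -0.955, 0.298], [0.001, 0.298, 0.955], [-1.0, 0.002, 0.0]]
ft_force: [1.0, -0.7, 1.2]
grip_width: 0.5
```

Request:
servo_tool --steps '[[[-3,-5,1,0],[-6,-10,1,0],[-6,-12,1,0],[-6,-12,1,0]]]'

```text
clock: 17.05
eef_pos: [419.3, -370.1, 224.9]
orientation: [[-0.002, -0.954, 0.3], [0.002, 0.3, 0.954], [-1.0, 0.003, 0.001]]
ft_force: [0.3, 0.8, 0.0]
grip_width: -0.3
```

```bash
python3 look.py a6 72; python3 - <<'E'
from h import *
o=env.get_obs();print(o['clock'],o['eef_pos'],o['ft_force'])
for n in("top","side"):
    c=capture(n);cv2.imwrite(f"pics/{n}9.png",c["img"])
E
```

```text
top 224 158
top yellow [267.5 214. ] 2 [536.3  29.4  71. ] strapdir 163.1 r 93.3
top red [275.9 184.5] 15 [637.9  -1.5  72. ] strapdir -17.3 r 12.9
side 223 179
side yellow [280.4 221.9] 31 [537.9  30.4  71. ] strapdir 162.2 r 92.1
side red [257.6 201.9] 33 [639.4  -2.2  72. ] strapdir -18.1 r 14.6
17.15 [ 420.00882145 -368.85730771  225.36648888] [ 0.43123432  0.28387144 -0.54844448]
```

View pics/a6.png

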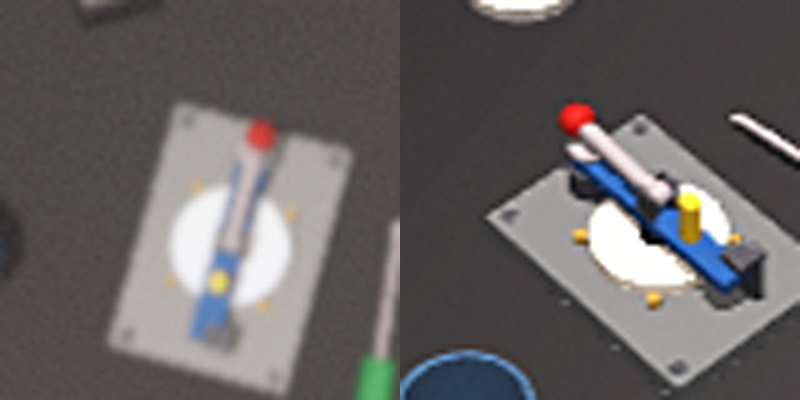

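View pics/side9.png

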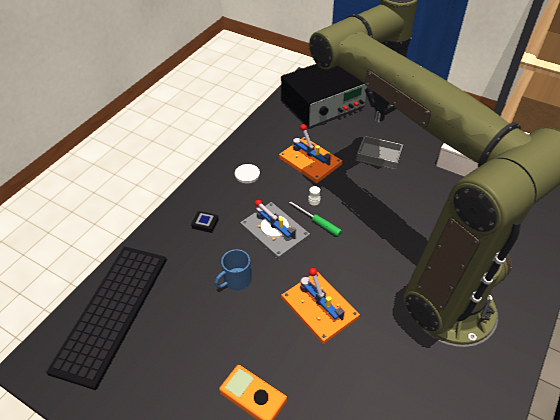

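View pics/top9.png

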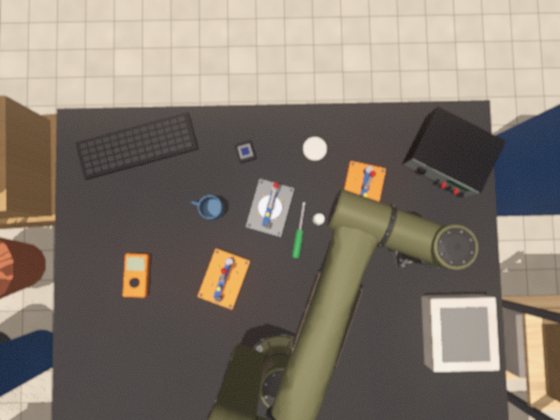

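```bash
python3 - <<'E'
from h import *
L=[]
for n in("top","side"):
    c=capture(n);b=big(fit(c)["red"])[0];A=px2w(c,*b,z=0);B=px2w(c,*b,z=100);d=(B-A)/np.linalg.norm(B-A);L.append((A,d))
    for r in nets.cut_out(c,"disc")[:1]:
        print(n,"disc",r["box"],r["conf"])
    for t in ("mug","vial","spare_disc"): print(t,[px2w(c,*r["pixel"],z=0).round(0) for r in nets.pinpoint(c,t)[:1]])
M=sum(np.eye(3)-np.outer(d,d) for A,d in L);v=sum((np.eye(3)-np.outer(d,d))@A for A,d in L)
print("ball",np.linalg.solve(M,v))
E
```

```text
top disc [270.0, 208.3, 21.7, 20.5] 0.76
mug [array([567., 211.,   0.])]
vial [array([505.,  27.,   0.])]
spare_disc [array([ 772., -134.,    0.])]
side disc [274.9, 229.5, 27.7, 17.8] 0.69
mug [array([570., 226.,   0.])]
vial [array([336., 496.,   0.])]
spare_disc [array([ 773., -135.,    0.])]
ball [638.17534046  -1.3029134   73.06615744]
```

```bash
python3 -c "
from h import *
print(env.close_job())"
```

```text
the job is handed in; nothing more can be done
None
```

The disc is locked in the grey fixture. I swung the strap home by its yellow post first, then pushed the cam lever fully down. The job was handed in at about 17 s with the arm well clear.

**Strap:** it stopped hard at 11 N at the post. The pictures show its end in the catch, and its measured direction was 162–163° against a predicted home of 162.8°.

**Lever:** I pressed the ball until it stopped, at 24 N. From both cameras the ball centre is at 73 mm, against 72 mm for fully down, and it stayed there after I let go. I could not see the pad touching the disc, so the clamping is inferred from the lever being down.

**Bench:** in the final pictures the disc is still in its nest and everything else looks where it was.

**Checks that disagreed:**
- The ball measured about 3 mm farther along the strap than the geometry predicts.
- Side force on the fingers reached 7.7 N midway through the lever press and 13 N at its end.
- On the last look the network's first answers for the vial were wrong places, and its spare-disc and mug positions differed by up to about 20 mm from the first look. I judged those three by eye from the pictures instead.

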